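# Rewind the balance spring of a roll-top pantry door

## Task

The slatted roll-top door no longer stays up because its balance spring has run down: turn the crank on top of the shelf unit clockwise (seen from above) until the heavy resistance suddenly drops away, and stop there, certainly within a quarter turn, so as not to overwind it. Then slide the red locking knob gently all the way home, away from the robot's side of the shelf, without forcing it. Let go of everything and leave the jar, the bowl and the spoon rest where they stand.

Things in the scene. Friction and masses are not known exactly. Their poses are not given: they have to be found in the camera images.
- cabinet: pale oak shelf unit, 280 deep (x) x 700 wide (y) x 180 mm high, fixed; origin at the centre of its underside, -x is its slatted door side, facing the robot
- winder: grey base plate, 100 (x) x 340 (y) x 12 mm, fixed flat on top of the shelf unit (plate's underside at z = 180 mm), carrying the crank at its +y end and the locking slide at its -y end; origin at the centre of its underside; may be turned a little relative to the shelf unit
- crank_axis (a point): point on the crank's vertical axis, 80 mm to +y of the winder's origin, 36 mm above the plate's underside (mid-height of the crank arm; the arm is 8 mm thick, so its top is 40 mm above the plate's underside)
- knob_top (a point): centre of the top of the black crank handle: an upright round handle, 20 mm diameter, 42 mm tall, standing on the crank arm (its lower end 41 mm above the plate's underside), 50 mm from the crank axis; it spins freely on its pin, so it may be gripped firmly while the hand keeps its heading
- crank (a joint): crank angle, rad; grows clockwise seen from above (winding); at 0 the arm points to the winder's +x; starts between -1.6 and 1.6. Winding takes about 15 N along the circle at the handle for 0.9 to 2.5 turns (differs each time, nothing shows it), then suddenly only 1 N. If the hand pauses, the load felt may sink to few N; it climbs again on moving. It cannot turn back past the drop
- lock_top (a point): centre of the top of the red round locking knob: 18 mm diameter, 30 mm tall above its 8 mm thick steel slide plate (30 x 24 mm), the knob's top 51 mm above the winder plate's underside; it slides along the winder's +x, away from the door side, starting 15 mm to -x and 100 mm to -y of the winder's origin
- lock (a joint): travel of the locking slide in m: 0 open (start), 0.030 fully home at its stop. It slides with about 3 N of friction, but is blocked after about 4 mm until the crank has been wound to where the resistance drops; pressing it against the block or the end stop with more than 30 N damages it
- overwind (a joint): hidden tell-tale inside the winder, in m: 0 at the start; the crank begins to push it up about 2.1 rad after the resistance has dropped, 12 mm per rad; above 0.003 the spring is overwound
- jar: lidded glass jar on the unit's top, 72 mm diameter, 100 mm high; origin at the centre of its underside; leave alone
- bowl: blue ceramic bowl on the unit's top, 110 mm diameter, 45 mm high; origin at the centre of its underside; leave alone
- spoon_rest: white ceramic spoon rest, a dish of 90 mm diameter, 16 mm high, on the unit's top; origin at the centre of its underside; leave alone

How it is judged:
By the outcome, as a careful person would: the job done as asked, in the order asked, and still so for the second after the job is handed in, with the robot touching nothing.
It also fails if it takes over 72 s, if anything falls off the work surface, if the arm or the gripper's body presses on something with over 40 N, if the wrist force passes 120 N, or if a joint passes its speed limit or range.

## Robot

A 6-joint arm with a two-finger parallel gripper is mounted at the origin on the work surface. World frame = base frame: x ahead of the robot, y to its left, z up, the work surface at z = 0. Lengths are in m, angles in rad, forces in N, time in s.
With the tool pointing down it reaches from about 0.4 to 0.825 m from the base axis. Payload 7 kg.
Tool frame: the origin (TCP) lies at the very end of the fingers, on their centre line; the grasp point (between the pads) lies 19 mm behind it; z points along the fingers, y is the direction in which the jaws open and shut (so a half turn about z gives the same grasp; the last joint's range is limited). The gripper opens to 85 mm and grips with 20 to 120 N. Pads are 22 mm wide; open, the fingers measure 114 mm over their backs; the gripper's body (76 mm by 85 mm) begins 54 mm behind the grasp point. The pads swing forward as they close: fully open they stand 13 mm farther back than shut.
Start: joints at [-0.812, 0.359, 0.012, 0, -1.224, -0.288], TCP at [0.306, -0.602, 0.231] pointing down, gripper open.
Joint ranges: [-3.07, 3.07], [-1.43, 2.12], [-1.02, 1.25], [-3.03, 1.67], [-3.05, -0], [-3.03, 3.03]. Speed limits (rad/s): [2.39, 2.39, 3.01, 3.14, 3.14, 3.14].

## Interface

Orientations are given as a unit quaternion [w, x, y, z].
In Python, from bench import r gives the robot as it stands.
- The arm moves only by the shell command python3 -m creep 'ROWS' [FORCE]. ROWS is JSON, a list that holds one entry, the list of rows, each a list of 7 numbers: the opening, from 0 (shut) to 1 (fully open), then the shift along the tool's x, y, z in cm, then the turn, a rotation vector about the tool's x, y, z in degrees. A call has 1 to 20 rows; each row is the pose to reach, as a shift and turn from the pose commanded when the call began, along the tool's axes at that moment; what a row does not reach only later rows make up. A row lasts 1/12 s, in which the tool goes at most 41.7 mm and 7.16 degrees, less where a joint would pass 70% of its speed; a pose out of reach is approached as far as the arm can. A call with a gripper value outside its range is refused whole. The fingers move at their own pace and stop on an object; FORCE is the grip in N (left out, the last holds). Time passes only in rows, so rows that repeat a pose let the fingers close. It gives the time, the measured TCP pose, the force and the opening at its end, in the units of the state.
- r.observe(): the state, without advancing time (a new reading comes with each control period).
- r.camera(name): name is "side" or "top"; returns the picture (400x640x3 uint8, blue, green, red); there is no depth.
- r.camera_info(name): a dict with "K" (3x3 intrinsics, pixels), "R" (3x3) and "t" (3): a world point X has camera coordinates R X + t. Camera axes: x right, y down, z forward; pixel columns grow to the right and rows downward; lengths in m; the calibration is good to about 2 mm. A picture is of the moment at which its call begins. camera_info takes no time and is no camera call.
- r.sign_off(): hands the job in, once; it reports no verdict.
The state is a dict: "time": time; "joint_pos": joint angles; "qd": joint speeds; "tau": joint torques, N m; "position": TCP position; "tool_rot": TCP orientation; "contact_force": force on the tool from outside, world axes, zero at the start; "torque": the same for the moment, N m; "opening": finger opening in m.
Only numpy, scipy, OpenCV 4.12 (cv2) and the standard library are available. Lean on these libraries where they do the work, as an engineer would, in place of code of your own. Each camera call takes 0.05 s, during which the arm holds its last target. There are 200 camera calls.

## Working session

There is one attempt and no reset: what is moved stays moved. The work goes in short steps, Python scripts to look and compute and a shell command to move; the robot and the scene stay as the last step left them, time stands still between calls to the robot, and variables do not carry over. Pictures are saved under pics/ and viewed, about 8 in all and at most 12, crops included, and the job is handed in when it is done.

```bash
ls; mkdir -p pics; python3 - <<'E'
from bench import r
import cv2
s=r.observe(); print(s)
for n in("side","top"):
    cv2.imwrite(f"pics/{n}0.png",r.camera(n)); print(n,r.camera_info(n))
E
```

```text
pics
{'time': 0.0, 'joint_pos': array([-8.11890606e-01,  3.59355649e-01,  1.10310466e-02, -3.42436663e-04,
       -1.22409675e+00, -2.88106829e-01]), 'qd': array([-8.51802750e-04,  1.33067131e-04, -1.51723306e-03, -3.22292820e-05,
        1.68419052e-03,  8.73613367e-04]), 'tau': array([ 2.29398676e-03, -5.83323312e+01,  2.93420845e+01,  6.93631411e+00,
       -5.88471376e-03,  2.54539238e-06]), 'position': array([ 0.30592818, -0.60113541,  0.23037317]), 'tool_rot': array([-2.66768962e-04, -2.33174652e-01,  9.72434520e-01,  7.84174503e-04]), 'contact_force': array([-0.36323947, -0.35669727,  0.58839048]), 'torque': array([ 0.01325744,  0.05529706, -0.01410646]), 'opening': 0.08559402476761994}
side {'K': array([[498.10546531,   0.        , 311.83340089],
       [  0.        , 498.10546531, 198.01870994],
       [  0.        ,   0.        ,   1.        ]]), 'R': array([[-0.90246382, -0.43038286,  0.01815614],
       [-0.29999954,  0.59770061, -0.74347445],
       [ 0.30912673, -0.67640562, -0.66851784]]), 't': array([0.5656658 , 0.28261796, 1.02145531])}
top {'K': array([[366.60727784,   0.        , 319.56762122],
       [  0.        , 366.60727784, 202.62392875],
       [  0.        ,   0.        ,   1.        ]]), 'R': array([[-0.07108761, -0.99745194, -0.00601495],
       [-0.97457161,  0.07073909, -0.21261738],
       [ 0.21250111, -0.00925246, -0.97711702]]), 't': array([0.08296012, 0.62607595, 0.97033405])}
```

View pics/top0.png

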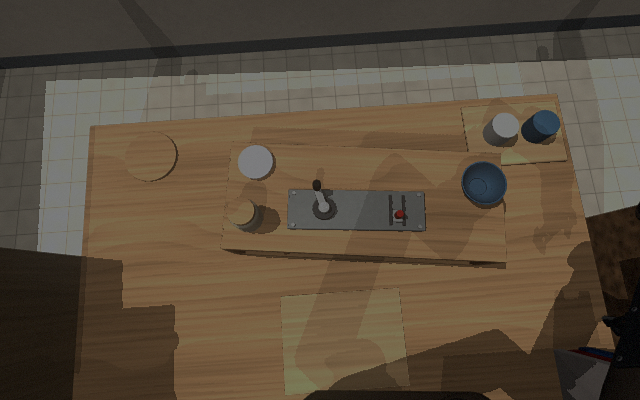

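View pics/side0.png

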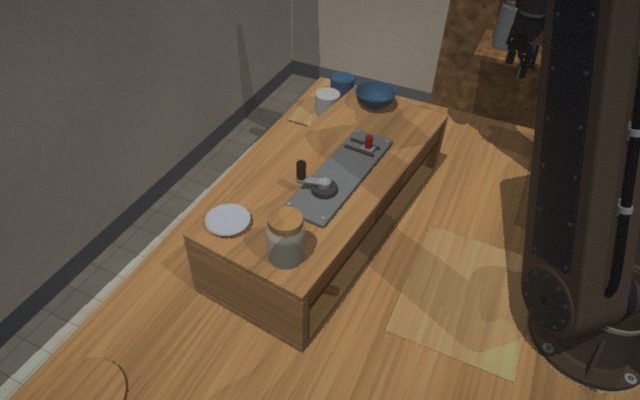

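The top view shows the plate with corners at about (288,190)–(426,231), crank hub at (323,207), black handle at (317,185) and red knob at (400,214). The side view shows the handle top at (301,163) and the red knob top at (369,137). The jar is at (285,235) in the side view, just outside the crank's +y end.

```bash
cat > h.py <<'E'
import numpy as np,cv2
from bench import r
from scipy.spatial.transform import Rotation as Ro
def ray(n,uv):
    i=r.camera_info(n);R,t=i["R"],i["t"]
    d=R.T@np.linalg.inv(i["K"])@np.array([*uv,1.]);return -R.T@t,d
def onz(n,uv,z):
    c,d=ray(n,uv);return c+d*(z-c[2])/d[2]
def two(a,b):
    (c1,d1),(c2,d2)=ray("top",a),ray("side",b)
    s=np.linalg.lstsq(np.c_[d1,-d2],c2-c1,rcond=None)[0];p,q=c1+s[0]*d1,c2+s[1]*d2
    return (p+q)/2,np.linalg.norm(p-q)
def proj(n,X):
    i=r.camera_info(n);p=i["K"]@(i["R"]@np.array(X)+i["t"]);return p[:2]/p[2]
def tool(v):  # world vector (m) -> tool axes in cm
    q=r.observe()["tool_rot"];return Ro.from_quat(np.r_[q[1:],q[0]]).inv().apply(v)*100
E
python3 - <<'E'
from h import *
t=cv2.imread("pics/top0.png");s=cv2.imread("pics/side0.png")
hsv=cv2.cvtColor(t,cv2.COLOR_BGR2HSV)
m=((hsv[...,1]<60)&(hsv[...,2]>45)).astype(np.uint8)*255
roi=np.zeros_like(m);roi[180:240,278:436]=255;m&=roi
c=max(cv2.findContours(cv2.morphologyEx(m,cv2.MORPH_OPEN,np.ones((3,3))),0,2)[0],key=cv2.contourArea)
P=np.array([onz("top",p[0],.192)[:2] for p in c],np.float32)
rc=cv2.minAreaRect(P);print("plate",rc);b=cv2.boxPoints(rc);print(b)
def blob(im,mask,box):
    x0,y0,x1,y1=box;k=np.zeros(mask.shape,bool);k[y0:y1,x0:x1]=1
    y,x=np.where(mask&k);return (x.mean(),y.mean()),(x.min(),y.min(),x.max(),y.max()),len(x)
red=lambda im:(im[...,2].astype(int)>80)&(im[...,2].astype(int)>2*im[...,1])&(im[...,2].astype(int)>2*im[...,0])
blk=lambda im:im.max(2)<45
print("red",blob(t,red(t),(380,195,420,230)),blob(s,red(s),(350,120,390,165)))
print("blk",blob(t,blk(t),(308,174,328,196)),blob(s,blk(s),(290,155,312,185)))
for n,im,box in(("t",t,(280,165,440,245)),("s",s,(260,110,410,240))):
    x0,y0,x1,y1=box;cv2.imwrite(f"pics/c{n}.png",cv2.resize(im[y0:y1,x0:x1],None,fx=5,fy=5,interpolation=2))
cv2.imwrite("pics/c.png",cv2.vconcat([cv2.resize(t[165:245,280:440],(800,400)),cv2.resize(s[130:200,285:400],(328,200)).copy() if 0 else np.zeros((1,800,3),np.uint8)]))
E
```

```text
plate ((0.579400897026062, -0.0487179309129715), (0.3382645845413208, 0.09979284554719925), 84.88990020751953)
[[ 0.5146382  -0.21273372]
 [ 0.6140344  -0.22162226]
 [ 0.6441636   0.11529785]
 [ 0.5447674   0.1241864 ]]
red ((np.float64(399.5945945945946), np.float64(212.83783783783784)), (np.int64(397), np.int64(210), np.int64(403), np.int64(216)), 37) ((np.float64(368.06849315068496), np.float64(140.73972602739727)), (np.int64(365), np.int64(135), np.int64(372), np.int64(147)), 73)
blk ((np.float64(316.43243243243245), np.float64(185.1081081081081)), (np.int64(313), np.int64(180), np.int64(320), np.int64(190)), 74) ((np.float64(302.0), np.float64(175.0)), (np.int64(302), np.int64(175), np.int64(302), np.int64(175)), 1)
```

View pics/ct.png

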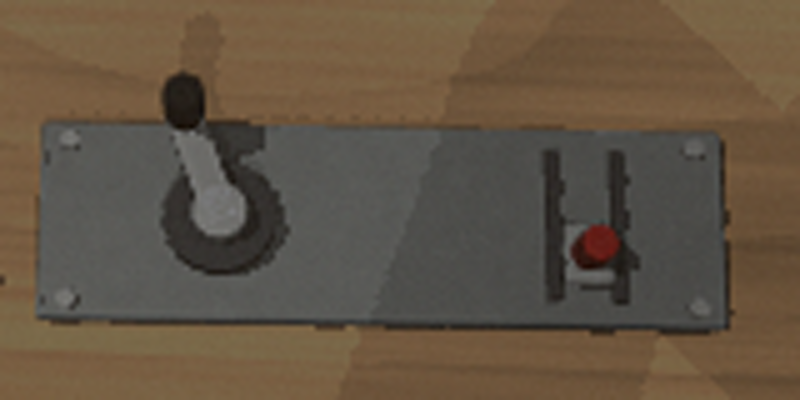

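The crop shows the handle top at about (183,87) and the hub at (218,210) in the crop, so the arm points near +x and slightly +y. The red knob top is at about (600,240) and its slide is open.

```bash
python3 - <<'E'
from h import *
f=lambda u,v:(280+u/5,165+v/5)
print("hub",onz("top",f(218,208),.222),"handle",onz("top",f(183,88),.263),"lock",onz("top",f(600,241),.231))
print("handle 2view",two(f(183,88),(301,162)),"lock 2v",two(f(600,241),(368.5,137)))
print("jar",onz("top",(241,212),.28), "spoon",onz("top",(256,162),.196))
a=np.radians(-5.1);c=np.array([.5794,-.0487]);R=np.array([[np.cos(a),-np.sin(a)],[np.sin(a),np.cos(a)]])
ax=c+R@[0,.08];lk=c+R@[-.015,-.1];print("axis",ax,"lock",lk)
for n,X in(("jar side",(285,216)),):print(n,onz("side",X,.28))
q=r.observe()["tool_rot"];print(Ro.from_quat(np.r_[q[1:],q[0]]).as_matrix())
E
```

```text
hub [0.58641448 0.03036086 0.222     ] handle [0.63569509 0.04316285 0.263     ] lock [ 0.55570342 -0.14788507  0.231     ]
handle 2view (array([0.63668367, 0.04297525, 0.25701751]), np.float64(0.0013137675474655657)) lock 2v (array([ 0.55756279, -0.14949602,  0.22351837]), np.float64(0.0011643676130498307))
jar [0.57556302 0.21601306 0.28      ] spoon [0.71934591 0.19237434 0.196     ]
axis [0.58651154 0.03098329] lock [ 0.55556995 -0.14697069]
jar side [0.5797887  0.21873308 0.28      ]
[[-8.91268232e-01 -4.53475711e-01 -8.47666436e-04]
 [-4.53476469e-01  8.91267334e-01  1.27746418e-03]
 [ 1.76198428e-04  1.52296002e-03 -9.99998825e-01]]
```

```bash
python3 -m creep '[[[0.6,0,0,-5,0,0,0],[0.6,0,0,-8,0,0,0],[0.6,-58.6,42.4,-8,0,0,32],[0.6,-58.6,42.4,-8,0,0,32],[0.6,-58.6,42.4,-8,0,0,32],[0.6,-58.6,42.4,-8,0,0,32],[0.6,-58.6,42.4,-8,0,0,32],[0.6,-58.6,42.4,-8,0,0,32],[0.6,-58.6,42.4,-8,0,0,32],[0.6,-58.6,42.4,-8,0,0,32],[0.6,-58.6,42.4,-8,0,0,32],[0.6,-58.6,42.4,-8,0,0,32],[0.6,-58.6,42.4,-8,0,0,32],[0.6,-58.6,42.4,-8,0,0,32],[0.6,-58.6,42.4,-8,0,0,32],[0.6,-58.6,42.4,-8,0,0,32],[0.6,-58.6,42.4,-8,0,0,32],[0.6,-58.6,42.4,-8,0,0,32],[0.6,-58.6,42.4,-8,0,0,32],[0.6,-58.6,42.4,-8,0,0,32]]]' 20
```

```text
time: 1.77
position: [0.6371, 0.0458, 0.3102]
tool_rot: [-0.001, 0.043, 0.999, -0.0]
contact_force: [0.0, -2.0, -0.6]
opening: 0.0511
```

```bash
python3 -m creep '[[[0.6,0,0,0,0,0,0],[0.6,0,0,0,0,0,0]]]'; python3 - <<'E'
from h import *
print(tool([0.636-r.observe()["position"][0],.043-r.observe()["position"][1],0]))
q=r.observe()["tool_rot"];print(Ro.from_quat(np.r_[q[1:],q[0]]).as_matrix().round(3))
s=r.camera("side");cv2.imwrite("pics/s1.png",cv2.resize(s[60:220,220:420],None,fx=3.5,fy=3.5))
E
```

```text
time: 1.93
position: [0.6361, 0.0436, 0.31]
tool_rot: [-0.001, 0.043, 0.999, -0.0]
contact_force: [-0.1, -0.8, -0.4]
opening: 0.0516
[ 9.42752327e-03 -5.63552771e-02  6.24000974e-05]
[[-0.996  0.085 -0.002]
 [ 0.085  0.996 -0.001]
 [ 0.002 -0.001 -1.   ]]
```

View pics/s1.png

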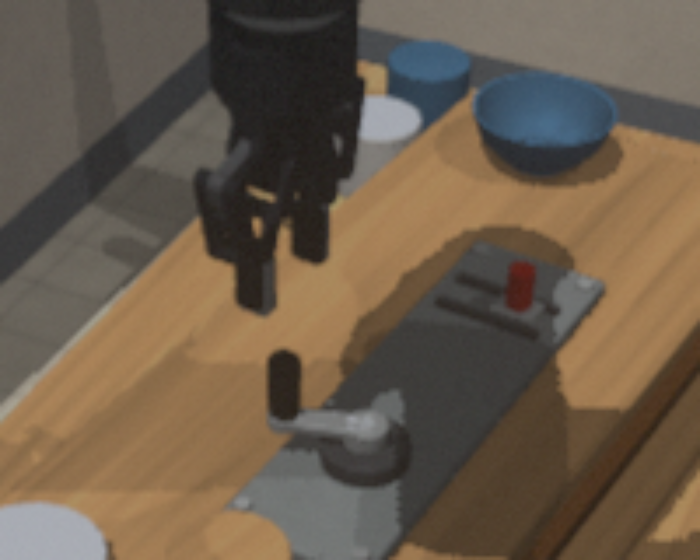

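The fingers straddle the handle: their midpoint is above the handle top, at about (285,355) in the crop. Next I descend and grip.

```bash
python3 -m creep '[[[0.6,0,-0.05,3,0,0,0],[0.6,0,-0.05,6,0,0,0],[0.6,0,-0.05,8.4,0,0,0],[0.6,0,-0.05,8.4,0,0,0],[0.6,0,-0.05,8.4,0,0,0]]]' 20;  python3 -m creep '[[[0.1,0,0,0,0,0,0],[0.1,0,0,0,0,0,0],[0.1,0,0,0,0,0,0],[0.1,0,0,0,0,0,0],[0.1,0,0,0,0,0,0],[0.1,0,0,0,0,0,0],[0.1,0,0,0,0,0,0],[0.1,0,0,0,0,0,0]]]' 80
python3 - <<'E'
from h import *
s=r.camera("top");cv2.imwrite("pics/t2.png",cv2.resize(s[150:250,270:430],None,fx=4,fy=4))
# arc rows, winder frame angle 18.9 deg ccw start, clockwise; tool shift: x_t=-wx, y_t=wy
a=np.radians(18.9-np.arange(0,361,10));d=5*np.c_[-(np.cos(a)-np.cos(a[0])),np.sin(a)-np.sin(a[0])]
for k,v in enumerate(d):print(10*k,v.round(2))
print(r.observe()["contact_force"],r.observe()["torque"],r.observe()["position"])
E
```

```text
time: 2.4
position: [0.6353, 0.0402, 0.2271]
tool_rot: [-0.001, 0.044, 0.999, -0.001]
contact_force: [0.6, 0.0, 0.4]
opening: 0.0512
time: 3.07
position: [0.6372, 0.0423, 0.23]
tool_rot: [0.002, 0.044, 0.999, 0.001]
contact_force: [-0.3, 2.4, 5.0]
opening: 0.0179
0 [-0.  0.]
10 [-0.21 -0.85]
20 [-0.27 -1.72]
30 [-0.18 -2.58]
40 [ 0.07 -3.42]
50 [ 0.45 -4.2 ]
60 [ 0.96 -4.91]
70 [ 1.59 -5.51]
80 [ 2.31 -6.  ]
90 [ 3.11 -6.35]
100 [ 3.96 -6.56]
110 [ 4.83 -6.62]
120 [ 5.69 -6.53]
130 [ 6.53 -6.28]
140 [ 7.31 -5.9 ]
150 [ 8.02 -5.39]
160 [ 8.62 -4.76]
170 [ 9.11 -4.04]
180 [ 9.46 -3.24]
190 [ 9.67 -2.39]
200 [ 9.73 -1.52]
210 [ 9.64 -0.66]
220 [9.4  0.18]
230 [9.01 0.96]
240 [8.5  1.67]
250 [7.87 2.27]
260 [7.15 2.76]
270 [6.35 3.11]
280 [5.5  3.32]
290 [4.63 3.38]
300 [3.77 3.29]
310 [2.93 3.05]
320 [2.15 2.66]
330 [1.44 2.15]
340 [0.84 1.52]
350 [0.35 0.8 ]
360 [-0.  0.]
[-0.42220632  1.93498593  5.57534195] [0.82541519 0.34340634 0.05992967] [0.6372389  0.04225892 0.23000539]
```

```bash
python3 -m creep '[[[0.1,0,0,-0.3,0,0,0],[0.1,0,0,-0.3,0,0,0],[0.1,0,0,-0.3,0,0,0]]]'; python3 -c "
from h import *
s=r.camera('side');cv2.imwrite('pics/s2.png',cv2.resize(s[60:220,220:420],None,fx=3.5,fy=3.5))"
```

```text
time: 3.37
position: [0.6368, 0.0428, 0.2304]
tool_rot: [0.001, 0.044, 0.999, 0.001]
contact_force: [3.0, 3.7, -6.2]
opening: 0.0174
```

View pics/s2.png

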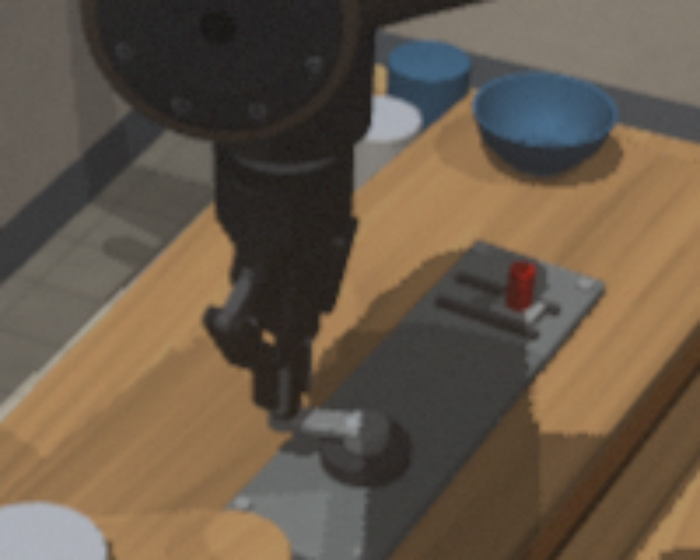

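The handle is gripped between the pads (crop 285,400), and the fingertips are just above the crank arm. I start winding.

```bash
python3 -m creep '[[[0.1,-0.21,-0.85,0.1,0,0,0],[0.1,-0.27,-1.72,0.1,0,0,0],[0.1,-0.18,-2.58,0.1,0,0,0],[0.1,0.07,-3.42,0.1,0,0,0],[0.1,0.45,-4.2,0.1,0,0,0],[0.1,0.96,-4.91,0.1,0,0,0],[0.1,1.59,-5.51,0.1,0,0,0],[0.1,2.31,-6.0,0.1,0,0,0],[0.1,3.11,-6.35,0.1,0,0,0]]]'
```

```text
time: 4.17
position: [0.6034, -0.0173, 0.2305]
tool_rot: [0.004, 0.043, 0.999, 0.002]
contact_force: [13.5, 3.5, -9.9]
opening: 0.0176
```

```bash
python3 -m creep '[[[0.1,0.85,-0.21,0.1,0,0,0],[0.1,1.72,-0.27,0.15,0,0,0],[0.1,2.58,-0.18,0.15,0,0,0],[0.1,3.42,0.07,0.15,0,0,0],[0.1,4.2,0.45,0.15,0,0,0],[0.1,4.91,0.96,0.15,0,0,0],[0.1,5.51,1.59,0.15,0,0,0],[0.1,6.0,2.31,0.15,0,0,0],[0.1,6.35,3.11,0.15,0,0,0],[0.1,6.56,3.96,0.15,0,0,0],[0.1,6.62,4.83,0.15,0,0,0],[0.1,6.53,5.69,0.15,0,0,0],[0.1,6.29,6.53,0.15,0,0,0],[0.1,5.9,7.31,0.15,0,0,0],[0.1,5.39,8.02,0.15,0,0,0],[0.1,4.76,8.62,0.15,0,0,0],[0.1,4.04,9.11,0.15,0,0,0],[0.1,3.24,9.46,0.15,0,0,0]]]'
```

```text
time: 5.67
position: [0.573, 0.0778, 0.2298]
tool_rot: [-0.002, 0.044, 0.999, -0.0]
contact_force: [-16.6, 3.1, 14.6]
opening: 0.0179
```

```bash
python3 -m creep '[[[0.1,-0.85,0.21,-0.1,0,0,0],[0.1,-1.72,0.27,-0.1,0,0,0],[0.1,-2.58,0.18,-0.1,0,0,0],[0.1,-3.42,-0.06,-0.1,0,0,0],[0.1,-4.2,-0.45,-0.1,0,0,0]]]'
```

```text
time: 6.08
position: [0.6159, 0.0722, 0.23]
tool_rot: [-0.001, 0.043, 0.999, 0.002]
contact_force: [-10.3, 10.7, 6.0]
opening: 0.0176
```

```bash
python3 -m creep '[[[0.1,-0.71,-0.51,-0.05,0,0,0],[0.1,-1.31,-1.14,-0.05,0,0,0],[0.1,-1.8,-1.86,-0.05,0,0,0],[0.1,-2.15,-2.66,-0.05,0,0,0]]]'
```

```text
time: 6.42
position: [0.6365, 0.0447, 0.2301]
tool_rot: [0.001, 0.043, 0.999, 0.002]
contact_force: [-3.0, 14.6, 2.0]
opening: 0.0177
```

```bash
python3 -m creep '[[[0.1,-0.21,-0.85,0,0,0,0],[0.1,-0.27,-1.72,0,0,0,0],[0.1,-0.18,-2.58,0,0,0,0],[0.1,0.07,-3.42,0,0,0,0]]]'
```

```text
time: 6.75
position: [0.6346, 0.0107, 0.2302]
tool_rot: [0.003, 0.043, 0.999, 0.003]
contact_force: [5.1, 14.1, -3.7]
opening: 0.0179
```

```bash
python3 -m creep '[[[0.1,0.38,-0.78,0,0,0,0],[0.1,0.89,-1.49,0,0,0,0],[0.1,1.52,-2.09,0,0,0,0],[0.1,2.24,-2.58,0,0,0,0]]]'
```

```text
time: 7.08
position: [0.6113, -0.0141, 0.2304]
tool_rot: [0.004, 0.043, 0.999, 0.002]
contact_force: [12.0, 6.9, -7.3]
opening: 0.0179
```

```bash
python3 -m creep '[[[0.1,0.8,-0.35,0,0,0,0],[0.1,1.65,-0.56,0,0,0,0],[0.1,2.52,-0.62,0,0,0,0],[0.1,3.38,-0.53,0,0,0,0]]]'
```

```text
time: 7.42
position: [0.5768, -0.0181, 0.2304]
tool_rot: [0.004, 0.044, 0.999, 0.001]
contact_force: [15.1, -1.2, -10.1]
opening: 0.0177
```

```bash
python3 -m creep '[[[0.1,0.84,0.25,0.05,0,0,0],[0.1,1.62,0.63,0.05,0,0,0],[0.1,2.33,1.14,0.05,0,0,0],[0.1,2.93,1.77,0.05,0,0,0]]]'
```

```text
time: 7.75
position: [0.5483, 0.0008, 0.2303]
tool_rot: [0.003, 0.044, 0.999, -0.001]
contact_force: [12.1, -9.5, -7.2]
opening: 0.0179
```

```bash
python3 -m creep '[[[0.1,0.49,0.72,0,0,0,0],[0.1,0.84,1.52,0,0,0,0],[0.1,1.05,2.37,0,0,0,0],[0.1,1.11,3.24,0,0,0,0]]]'
```

```text
time: 8.08
position: [0.5384, 0.0328, 0.2301]
tool_rot: [0.001, 0.044, 0.999, -0.002]
contact_force: [6.3, -13.8, -1.5]
opening: 0.0177
```

```bash
python3 -m creep '[[[0.1,-0.09,0.86,0,0,0,0],[0.1,-0.33,1.7,0,0,0,0],[0.1,-0.72,2.48,0,0,0,0],[0.1,-1.23,3.19,0,0,0,0]]]'
```

```text
time: 8.42
position: [0.5505, 0.063, 0.2299]
tool_rot: [-0.002, 0.044, 0.999, -0.002]
contact_force: [-9.1, -8.5, 9.8]
opening: 0.0179
```

```bash
python3 -m creep '[[[0.1,-0.63,0.6,-0.05,0,0,0],[0.1,-1.35,1.09,-0.05,0,0,0],[0.1,-2.15,1.44,-0.05,0,0,0],[0.1,-3.0,1.65,-0.05,0,0,0]]]'
```

```text
time: 8.75
position: [0.5811, 0.0797, 0.23]
tool_rot: [-0.003, 0.044, 0.999, 0.0]
contact_force: [-15.9, 4.7, 8.3]
opening: 0.0179
```

```bash
python3 -m creep '[[[0.1,-0.87,0.06,0,0,0,0],[0.1,-1.73,-0.03,0,0,0,0],[0.1,-2.57,-0.27,0,0,0,0],[0.1,-3.35,-0.66,0,0,0,0]]]'
```

```text
time: 9.08
position: [0.6158, 0.0723, 0.2301]
tool_rot: [-0.001, 0.043, 0.999, 0.002]
contact_force: [-8.8, 9.7, 4.9]
opening: 0.0175
```

```bash
python3 -m creep '[[[0.1,-0.71,-0.51,0,0,0,0],[0.1,-1.31,-1.14,0,0,0,0],[0.1,-1.8,-1.86,0,0,0,0],[0.1,-2.15,-2.66,0,0,0,0]]]'
```

```text
time: 9.42
position: [0.6365, 0.0447, 0.2301]
tool_rot: [0.001, 0.043, 0.999, 0.002]
contact_force: [-4.0, 13.9, 1.0]
opening: 0.0179
```

Two turns are done and the load is still on.

```bash
python3 -m creep '[[[0.1,-0.21,-0.85,0,0,0,0],[0.1,-0.27,-1.72,0,0,0,0],[0.1,-0.18,-2.58,0,0,0,0],[0.1,0.07,-3.42,0,0,0,0]]]'
```

```text
time: 9.75
position: [0.6326, 0.0066, 0.2301]
tool_rot: [0.001, 0.044, 0.999, -0.0]
contact_force: [-0.1, 1.2, 2.6]
opening: 0.0177
```

The resistance fell from about 15 N to about 1 N. I stop here, release and lift.

```bash
python3 -m creep '[[[0.6,0,0,0,0,0,0],[0.6,0,0,0,0,0,0],[0.6,0,0,0,0,0,0],[0.6,0,0,0,0,0,0],[0.6,0,0,-3,0,0,0],[0.6,0,0,-6,0,0,0],[0.6,0,0,-7,0,0,0],[0.6,0,0,-7,0,0,0]]]' 20; python3 - <<'E'
from h import *
t=r.camera("top");i=t.astype(int)
m=(i[...,2]>70)&(i[...,2]>2*i[...,1])&(i[...,2]>2*i[...,0]);m[:, :380]=0;m[:,425:]=0;m[:195]=0;m[235:]=0
y,x=np.where(m);print(x.mean(),y.mean(),len(x),onz("top",(x.mean(),y.mean()),.225))
p=r.observe()["position"];print(p,"to lock",tool([.556-p[0],-.1475-p[1],.209-p[2]]))
q=r.observe()["tool_rot"];print(Ro.from_quat(np.r_[q[1:],q[0]]).as_matrix().round(3))
E
```

```text
time: 10.42
position: [0.6338, 0.008, 0.3031]
tool_rot: [0.003, 0.044, 0.999, 0.0]
contact_force: [-0.2, 0.0, 0.2]
opening: 0.0514
399.675 213.025 40 [ 0.55720767 -0.14854382  0.225     ]
[0.63298971 0.0080666  0.30095031] to lock [  6.34024087 -16.17754776   9.16082521]
[[-0.996  0.087  0.003]
 [ 0.087  0.996  0.001]
 [-0.003  0.001 -1.   ]]
```

```bash
python3 -m creep '[[[0.6,6.35,-16.2,0,0,0,0],[0.6,6.35,-16.2,0,0,0,0],[0.6,6.35,-16.2,0,0,0,0],[0.6,6.35,-16.2,0,0,0,0],[0.6,6.35,-16.2,0,0,0,0],[0.6,6.35,-16.2,0,0,0,0],[0.6,6.35,-16.2,3,0,0,0],[0.6,6.35,-16.2,6,0,0,0],[0.6,6.35,-16.2,8,0,0,0],[0.6,6.35,-16.2,9,0,0,0],[0.6,6.35,-16.2,9,0,0,0],[0.6,6.35,-16.2,9,0,0,0]]]'; python3 -c "
from h import *
s=r.camera('side');cv2.imwrite('pics/s3.png',cv2.resize(s[60:220,260:460],None,fx=3.5,fy=3.5))"
```

```text
time: 11.47
position: [0.5553, -0.1478, 0.2093]
tool_rot: [-0.0, 0.043, 0.999, -0.0]
contact_force: [0.8, 0.1, 1.2]
opening: 0.0513
```

View pics/s3.png

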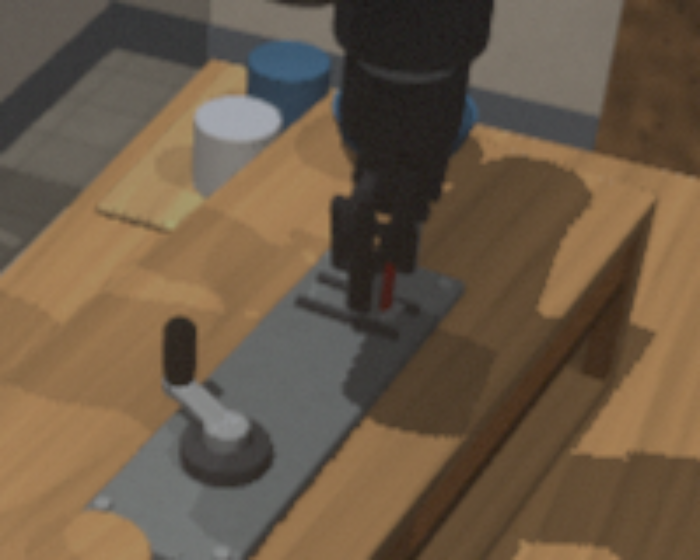

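The red knob (crop 388,287) stands between the open fingers. I close gently and then slide in small steps.

```bash
python3 -m creep '[[[0.1,0,0,-0.2,0,0,0],[0.1,0,0,-0.2,0,0,0],[0.1,0,0,-0.2,0,0,0],[0.1,0,0,-0.2,0,0,0],[0.1,0,0,-0.2,0,0,0],[0.1,0,0,-0.2,0,0,0],[0.1,0,0,-0.2,0,0,0],[0.1,0,0,-0.2,0,0,0]]]' 20; python3 -m creep '[[[0.1,-0.1,0,0,0,0,0],[0.1,-0.25,0,0,0,0,0],[0.1,-0.4,0,0,0,0,0],[0.1,-0.6,0,0,0,0,0],[0.1,-0.8,0,0,0,0,0]]]'
```

```text
time: 12.18
position: [0.5558, -0.1475, 0.2128]
tool_rot: [0.001, 0.044, 0.999, 0.0]
contact_force: [-0.6, 5.4, 6.3]
opening: 0.0171
time: 12.6
position: [0.5633, -0.1482, 0.2128]
tool_rot: [0.001, 0.044, 0.999, 0.0]
contact_force: [-2.6, 5.4, 6.8]
opening: 0.0172
```

The slide is past 4 mm at about 3 N, so it is unlocked and the drop is confirmed. I continue.

```bash
python3 -m creep '[[[0.1,-0.2,0,0,0,0,0],[0.1,-0.4,0,0,0,0,0],[0.1,-0.6,0,0,0,0,0],[0.1,-0.8,0,0,0,0,0],[0.1,-1.0,0,0,0,0,0],[0.1,-1.2,0,0,0,0,0],[0.1,-1.4,0,0,0,0,0],[0.1,-1.6,0,0,0,0,0],[0.1,-1.75,0,0,0,0,0],[0.1,-1.9,0,0,0,0,0]]]'; python3 -m creep '[[[0.1,-0.05,0,0,0,0,0],[0.1,-0.1,0,0,0,0,0],[0.1,-0.1,0,0,0,0,0]]]';
```

```text
time: 13.43
position: [0.5822, -0.1499, 0.2128]
tool_rot: [0.001, 0.044, 0.999, 0.0]
contact_force: [-2.5, 6.2, 6.7]
opening: 0.0169
time: 13.68
position: [0.5833, -0.15, 0.2128]
tool_rot: [0.001, 0.044, 0.999, 0.0]
contact_force: [-2.3, 5.5, 7.6]
opening: 0.0171
```

```bash
python3 -m creep '[[[0.1,-0.05,0,0,0,0,0],[0.1,-0.1,0,0,0,0,0],[0.1,-0.15,0,0,0,0,0],[0.1,-0.15,0,0,0,0,0]]]'; python3 -m creep '[[[0.1,-0.05,0,0,0,0,0],[0.1,-0.1,0,0,0,0,0],[0.1,-0.1,0,0,0,0,0]]]'
```

```text
time: 14.02
position: [0.5847, -0.1501, 0.2128]
tool_rot: [0.001, 0.044, 0.999, 0.0]
contact_force: [-2.6, 4.8, 7.9]
opening: 0.0167
time: 14.27
position: [0.5857, -0.1502, 0.2128]
tool_rot: [0.001, 0.044, 0.999, 0.0]
contact_force: [-2.4, 5.9, 7.5]
opening: 0.017
```

```bash
python3 -m creep '[[[0.1,-0.05,0,0,0,0,0],[0.1,-0.1,0,0,0,0,0],[0.1,-0.1,0,0,0,0,0]]]'; python3 -m creep '[[[0.1,-0.05,0,0,0,0,0],[0.1,-0.1,0,0,0,0,0],[0.1,-0.1,0,0,0,0,0]]]'
```

```text
time: 14.52
position: [0.5861, -0.1502, 0.2128]
tool_rot: [0.0, 0.044, 0.999, 0.0]
contact_force: [-4.7, 6.3, 9.0]
opening: 0.0169
time: 14.77
position: [0.5863, -0.1503, 0.2128]
tool_rot: [-0.0, 0.044, 0.999, 0.0]
contact_force: [-7.4, 7.5, 10.0]
opening: 0.0171
```

The motion has stalled and the force is rising (7 N), so the slide is on its end stop. I release and lift.

```bash
python3 -m creep '[[[0.6,0.05,0,0,0,0,0],[0.6,0.05,0,0,0,0,0],[0.6,0.05,0,0,0,0,0],[0.6,0.05,0,0,0,0,0],[0.6,0.05,0,-3,0,0,0],[0.6,0.05,0,-6,0,0,0],[0.6,0.05,0,-10,0,0,0],[0.6,0.05,0,-14,0,0,0],[0.6,6,-6,-14,0,0,0],[0.6,16,-16,-14,0,0,0],[0.6,16,-16,-14,0,0,0],[0.6,16,-16,-14,0,0,0],[0.6,16,-16,-14,0,0,0],[0.6,16,-16,-14,0,0,0],[0.6,16,-16,-14,0,0,0],[0.6,16,-16,-14,0,0,0]]]' ; python3 - <<'E'
from h import *
t=r.camera("top");s=r.camera("side");i=t.astype(int)
m=(i[...,2]>70)&(i[...,2]>2*i[...,1])&(i[...,2]>2*i[...,0]);m[:, :380]=0;m[:,425:]=0;m[:180]=0;m[235:]=0
y,x=np.where(m);p=onz("top",(x.mean(),y.mean()),.225);print(len(x),p,"lock moved",p-[.5572,-.1485,.225])
a,b=cv2.resize(t[140:260,220:520],None,fx=2.6,fy=2.6),cv2.resize(s[80:190,200:460],None,fx=2.6,fy=2.6)
b=cv2.copyMakeBorder(b,0,0,0,a.shape[1]-b.shape[1],0);cv2.imwrite("pics/end.png",cv2.vconcat([a,b]))
print(r.observe()["contact_force"],r.observe()["position"])
E
```

```text
time: 16.1
position: [0.4131, -0.2972, 0.3516]
tool_rot: [0.0, 0.045, 0.999, -0.0]
contact_force: [0.9, 0.3, -0.7]
opening: 0.051
37 [ 0.58709424 -0.1507754   0.225     ] lock moved [ 2.98942398e-02 -2.27539766e-03 -2.77555756e-17]
[ 0.72112531  0.4228751  -0.12580739] [ 0.41422665 -0.29632198  0.35123122]
```

View pics/end.png

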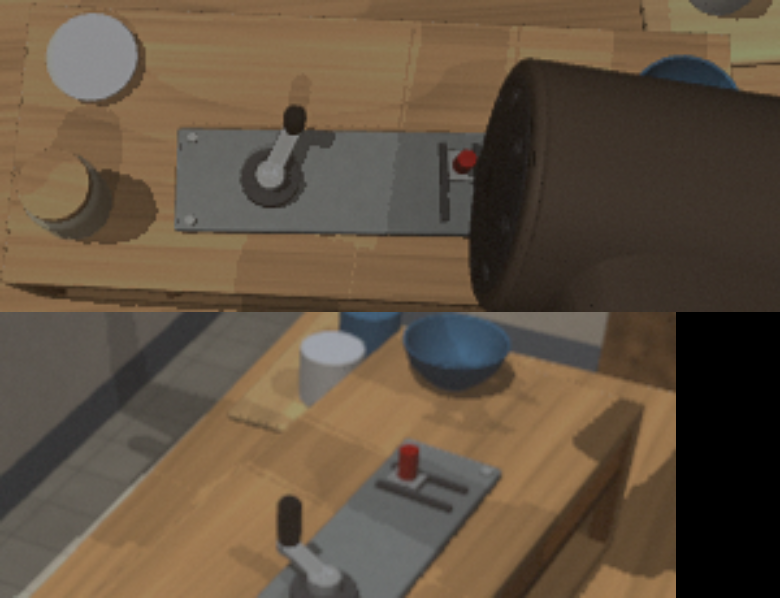

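The red knob (top view 465,160) now sits at the far end of its slots and has moved 30 mm. The crank is still where I left it, and the jar, bowl and spoon rest are in place. The arm touches nothing.

```bash
python3 -c "
from bench import r
print(r.sign_off())"
```

```text
the job is handed in; nothing more can be done
None
```

I wound the crank until the spring's resistance dropped, slid the red lock home, and handed the job in at about 16 s. The sign-off reports no verdict.

- **Crank:** I wound it clockwise about 2.1 turns. At the end of the last 40° step the load at the handle had fallen from about 15 N to about 1 N. I stopped there, so any overshoot past the drop is at most about 45°. I then let go.
- **Lock:** The slide passed the 4 mm block at about 3 N, which confirmed the drop. It stalled on its end stop at about 30 mm with only 7–8 N along the slide. The top picture afterwards showed the knob 30 mm from its start.
- **Surroundings:** In the last pictures the jar, bowl and spoon rest looked to be where they had been. I checked this by eye only, and the arm partly hid the bowl in the top view. The gripper was open and clear of everything, with the force reading near zero.

None of the checks failed or disagreed. Vertical forces of up to about 15 N came up while gripping the handle and knob. I eased those on the crank by shifting the hand's height and left those on the lock knob, about 10 N at most, as they were.

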